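Hang the embroidery hoop on the gated hook

TASK

Take the larger of the two embroidery hoops out of the clear sorter by its rim and hang it on the hook of the steel post: ease the top of the rim down through the hook's spring gate until it rests in the bottom of the hook and the gate has snapped shut above it, then let go and leave it hanging still. The hook is only clamped to the post and may have been shifted a little up or down it, so feel for it and press gently, never harder than about 15 newtons; leave the other things where they are.

Things in the scene. Friction and masses are not known exactly. Their poses are not given: they have to be found in the camera images.
- hoop: the larger embroidery hoop, to be hung: bamboo ring 170 mm outside, 154 mm inside, rim 10 mm wide along the hoop's axis and 8 mm thick radially, about 90 g. Origin at the ring's centre, y along the hoop's axis (level: it stands on edge in a sorter slot), z up as it stands, x towards its brass screw clamp (32 mm long, 12 mm proud of the outer rim, halfway up one side). The upper rim is bare: there it can be pinched across its 10 mm width from above
- small_hoop: the smaller embroidery hoop, 120 mm outside, same make and frame, in the other slot; leave it
- sorter: clear acrylic upright sorter, fixed: base 150 x 130 x 5 mm, origin under its centre; two 14 mm slots run along x at y = +32 and -32 mm, between dividers 65 mm high; which hoop is in which slot varies
- stand: hanging post, fixed: base disc 140 mm wide, 13 mm thick, origin under its centre, z up along the 12 mm post, whose top is 290 mm up. A collar clamped on the post (slips above about 20 N) carries a J-hook that points along -x, in the plane y = 0. The collar's height is not measured: it has been moved by up to 20 mm up or down, so the hook must be felt or seen
- hook_nominal (a point): fixed point of the post's frame (64 mm along -x, 235 mm up): the bottom of the hook's U (seat for the rim's middle) lies here or up to 20 mm higher or lower. The U (its bottom bar is clamp_c0), of 7 mm round bar, is 19 mm wide inside: 12.5 mm from here to the shank (towards the post), 6.5 mm to the upturned tip, which ends 41 mm above the bottom, leaning outward. Hanging, the hoop's axis lies along the post's x
- gate_nominal (a point): the gate's pin at the shank, for a collar that has not been moved. The gate (gate_c0) is a sprung flap 9 mm wide across the U, shut when level, its upper face 28 mm above the U's bottom. Pressed from above with some 4 to 9 N (not by the hoop's weight) it folds down to the shank; it snaps back over a rim centred near hook_nominal when that is within 2 mm of the bottom, not sooner than 4 mm
- mug: white ceramic mug, 80 mm wide, 92 mm high, origin under its centre; leave it
- spool: thread spool, 34 mm wide, 40 mm high, origin under its centre; leave it
- pencil: black mechanical pencil, 130 mm long along x, origin under its middle; leave it
- protractor: clear half-round plastic protractor, 100 mm, 3 mm thick, origin at the middle of its straight edge; leave it
- compass: steel drawing compass, 130 mm, lying on the lower level of the left tiered acrylic shelf; leave it
- eraser: yellow eraser, 58 x 24 x 12 mm, on the lower level of the right tiered acrylic shelf; leave it
Mind the look-alikes: they are no part of the job. Leave any black or red look-alike of the hoop alone.

How it is judged:
By the outcome, as a careful person would: the job done as asked, in the order asked, and still so for the second after the job is handed in, with the robot touching nothing.
It also fails if it takes over 64 s, if anything falls off the work surface, if the arm or the gripper's body presses on something with over 40 N, if the wrist force passes 120 N, or if a joint passes its speed limit or range.

ROBOT

A 7-joint arm with a two-finger parallel gripper is mounted at the origin on the work surface. World frame = base frame: x ahead of the robot, y to its left, z up, the work surface at z = 0. Lengths are in m, angles in rad, forces in N, time in s.
With the tool pointing down it reaches from about 0.4 to 0.85 m from the base axis. Payload 4.5 kg.
Tool frame: the origin (TCP) lies at the very end of the fingers, on their centre line; the grasp point (between the pads) lies 19 mm behind it (r.pinch_z is the distance from the TCP to the grasp point, in m); z points along the fingers, y is the line along which they close (so a half turn about z gives the same grasp; the last joint's range is limited). The gripper opens to 88 mm and grips with 3 to 60 N. Pads are 18 mm wide; open, the fingers measure 123 mm over their backs; the gripper's body (75 mm by 187 mm) begins 45 mm behind the grasp point.
Start: joints at [1.267, 0.689, -0.195, 1.565, 0.157, 0.902, -0.215], TCP at [0.207, -0.59, 0.204] pointing down, gripper open.
Joint ranges: [-3.01, 3.01], [-0.46, 2.08], [-1.47, 1.51], [0.13, 2.56], [-1, 4.14], [0.04, 2.09], [-2.66, 2.66]. Speed limits (rad/s): [2.57, 2.57, 3.14, 3.14, 3.14, 3.14, 3.14].

INTERFACE

Orientations are given as a unit quaternion [x, y, z, w].
In Python, from plant import r, cams gives the robot as it stands.
- The arm moves only by the shell command python3 -m pendant 'ROWS' [FORCE]. ROWS is JSON, a list of rows, each a list of 3 entries, a list of its own where there are three numbers: the closure, from -1 (fully open) to 1 (shut), then the shift along the tool's x, y, z in mm, then the turn, a rotation vector about the tool's x, y, z in degrees. A call has 1 to 8 rows; each row shifts and turns the commanded pose from where the row before left it, along the tool's axes as they then stand; what a row does not reach is not made up. A row lasts 1/8 s, in which the tool goes at most 62.5 mm and 10.7 degrees, less where a joint would pass 70% of its speed; a pose out of reach is approached as far as the arm can. A call with a gripper value outside its range is refused whole. The fingers move at their own pace and stop on an object; FORCE is the grip in N (left out, the last holds). Time passes only in rows, so rows that do not move let the fingers close. It gives the time, the measured TCP pose, the force, the opening and the grip force at its end, in the units of the state.
- r.get_state(): the state, without advancing time (a new reading comes with each control period).
- cams.snapshot(name): name is "side" or "top"; returns a dict with "img" (384x512x3 uint8, red, green, blue), "camera_matrix" (3x3 intrinsics, pixels), "D" ([k1, k2, p1, p2, k3] as OpenCV has them; the pictures are not rectified), "camera_from_world" (4x4, takes a point from world to camera coordinates). Camera axes: x right, y up, looking along -z (the intrinsics and any distortion apply to the point x, -y, -z); pixel columns grow to the right and rows downward; lengths in m; the calibration is good to about 2 mm. A picture is of the moment at which its call begins. There is no depth.
- r.finish_job(): hands the job in; it is judged then, once.
The state is a dict: "clock": time; "q": joint angles; "qd": joint speeds; "joint_torque": joint torques, N m; "tool_pos": TCP position; "eef_rot": TCP orientation; "contact_force": force on the tool from outside, world axes, zero at the start; "moment": the same for the moment, N m; "opening": opening from 0.0 (shut) to 1.0 (fully open); "finger_force": force on a finger pad.
Only numpy, scipy, OpenCV 4.12 (cv2) and the standard library are available. Lean on these libraries where they do the work, as an engineer would, in place of code of your own. Each camera call takes 0.05 s, during which the arm holds its last target. There are 200 camera calls.

## Working session

There is one attempt and no reset: what is moved stays moved. The work goes in short steps, Python scripts to look and compute and a shell command to move; the robot and the scene stay as the last step left them, time stands still between calls to the robot, and variables do not carry over. Pictures are saved under pics/ and viewed, at most 10 in all, crops included, and the job is handed in when it is done.

```bash
ls; mkdir -p pics
python3 - <<'E'
from plant import r,cams
import cv2,numpy as np
for n in("side","top"):
    s=cams.snapshot(n); cv2.imwrite(f"pics/{n}0.png",cv2.resize(s["img"][:,:,::-1],(800,600)))
    print(n,np.round(s["camera_matrix"],1).tolist(),s["D"],np.round(s["camera_from_world"],3).tolist())
print(r.get_state(), r.pinch_z)
E
```

```text
pics
side [[354.1, 0.0, 256.8], [0.0, 354.1, 188.4], [0.0, 0.0, 1.0]] [-0.10837873  0.          0.          0.          0.        ] [[-0.928, -0.372, -0.015, 0.506], [0.28, -0.724, 0.631, -0.253], [-0.246, 0.581, 0.776, -1.101], [0.0, 0.0, 0.0, 1.0]]
top [[449.9, 0.0, 253.6], [0.0, 449.9, 192.3], [0.0, 0.0, 1.0]] [0.01919953 0.         0.         0.         0.        ] [[-0.014, -1.0, -0.006, -0.008], [0.994, -0.014, 0.109, -0.554], [-0.109, -0.005, 0.994, -1.224], [0.0, 0.0, 0.0, 1.0]]
{'clock': 0.1, 'q': array([ 1.2667996 ,  0.68988481, -0.19451661,  1.56621572,  0.15728483,
        0.90251872, -0.21510311]), 'qd': array([ 0.00116696, -0.00267322, -0.00081225, -0.00338073, -0.00019854,
        0.00122509, -0.00182033]), 'joint_torque': array([-2.94594101e-03, -5.28492844e+01, -1.27188183e+00, -1.53835934e+01,
       -5.27136179e-02,  1.91682317e-03,  5.55832321e-05]), 'tool_pos': array([ 0.20688142, -0.58911053,  0.20280623]), 'eef_rot': array([ 9.85765330e-01,  1.68125082e-01, -1.93224727e-04, -7.95789700e-04]), 'contact_force': array([-0.10832226, -0.29951669, -0.68756146]), 'moment': array([-0.01787941, -0.05146099, -0.01203782]), 'finger_force': 0.0, 'opening': 1.0013543600982682} 0.0187
```

View pics/side0.png

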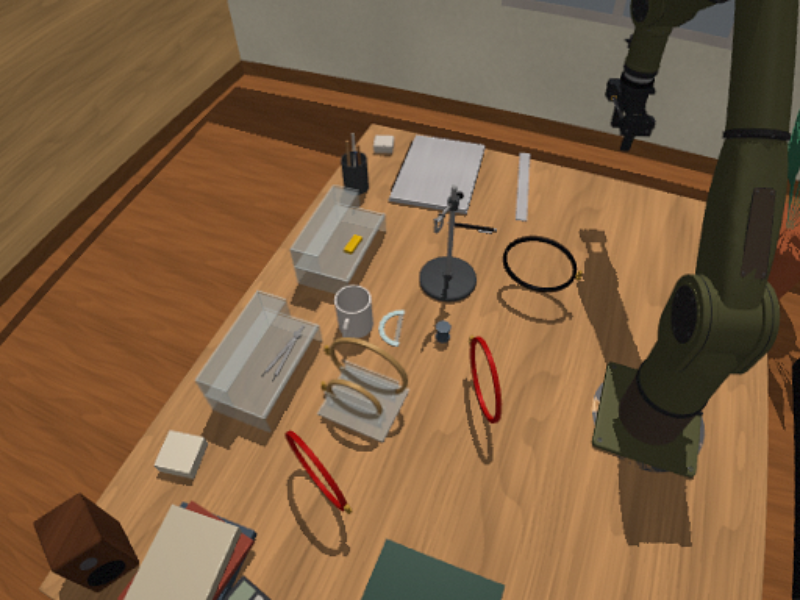

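View pics/top0.png

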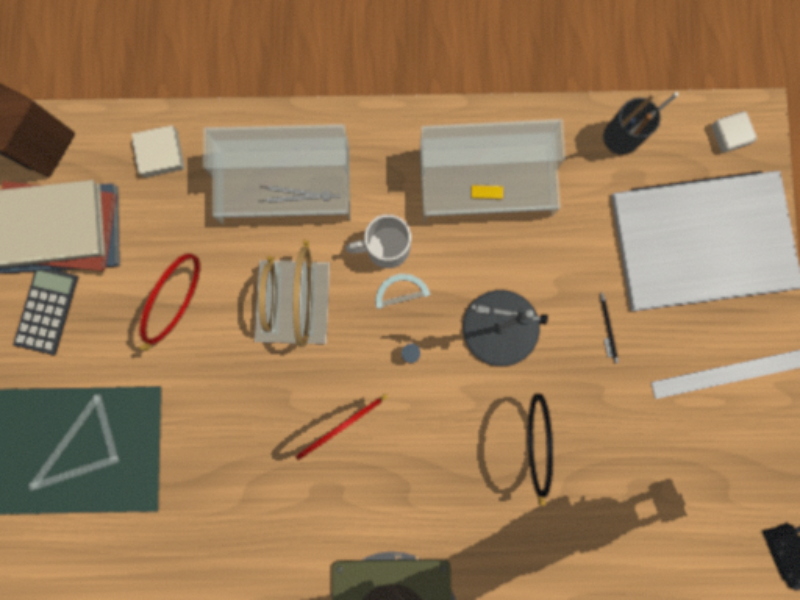

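Bamboo hoops: the two in the sorter, top view (302,293) large and (267,295) small; side view (368,362) large and (352,398) small. The reds (170,298; 340,428) and the black (540,445) are look-alikes. The larger bamboo one, nearer the mug, fits; I'll confirm it in an enlarged crop.

```bash
cat > h.py <<'E'
import cv2,numpy as np
from plant import r,cams
F=np.diag([1,-1,-1.])
def cam(n):
    s=cams.snapshot(n); T=np.array(s["camera_from_world"]); return s["img"],np.array(s["camera_matrix"]),np.array(s["D"],float),F@T[:3,:3],F@T[:3,3]
def proj(c,P):
    return cv2.projectPoints(np.atleast_2d(np.asarray(P,float)),cv2.Rodrigues(c[3])[0],c[4],c[1],c[2])[0][:,0]
def ray(c,uv):
    p=cv2.undistortPoints(np.array([[uv]],float),c[1],c[2])[0,0]
    return -c[3].T@c[4], c[3].T@np.array([p[0],p[1],1])
def at_z(c,uv,z):
    o,d=ray(c,uv); return o+d*(z-o[2])/d[2]
def tri(cs,uvs):
    A=np.zeros((3,3));b=np.zeros(3)
    for c,u in zip(cs,uvs):
        o,d=ray(c,u);d/=np.linalg.norm(d);M=np.eye(3)-np.outer(d,d);A+=M;b+=M@o
    X=np.linalg.solve(A,b); return X,[np.linalg.norm(proj(c,X)[0]-u) for c,u in zip(cs,uvs)]
def crop(c,x,y,w,h,k):
    return cv2.resize(c[0][y:y+h,x:x+w,::-1],None,fx=k,fy=k,interpolation=cv2.INTER_CUBIC)
def tile(ims,fn): # 2x2 of 400x300
    cv2.imwrite(fn,np.vstack([np.hstack(ims[:2]),np.hstack(ims[2:])]))
E
python3 - <<'E'
from h import *
t,s=cam("top"),cam("side")
tile([crop(t,150,145,80,60,5),crop(t,285,170,80,60,5),crop(s,195,210,80,60,5),crop(s,250,110,80,60,5)],"pics/c1.png")
# base disc centre estimate
print(at_z(t,(501/1.5625,327/1.5625),.013),at_z(s,(447/1.5625,278/1.5625),.013))
E
```

```text
[ 0.50554071 -0.20327822  0.013     ] [ 0.50526294 -0.19666645  0.013     ]
```

View pics/c1.png

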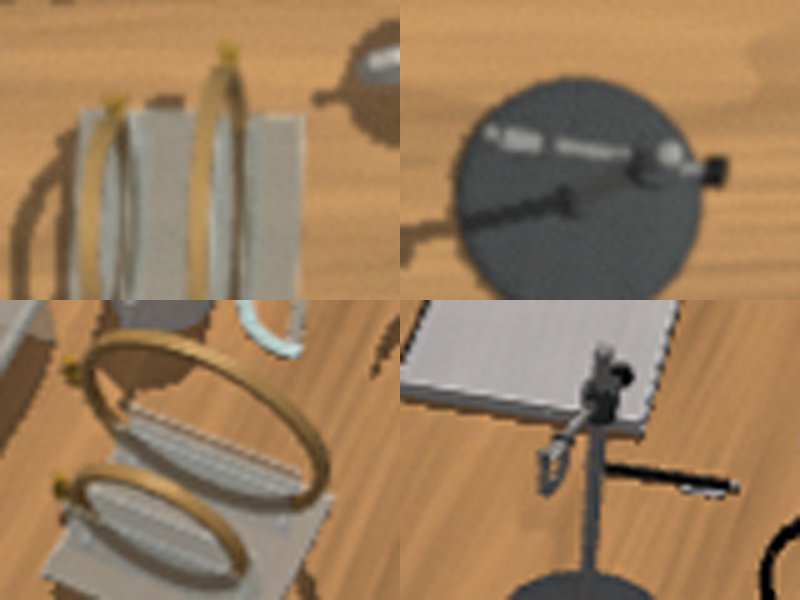

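The crop confirms it: the large bamboo hoop is at side-crop (205,415), with its clamp on the far (+x) side. The hook's U is at side-crop (548,470) and top-crop (492..545,135).

Run:
```python
from h import *
from scipy.optimize import least_squares
t,s=cam("top"),cam("side")
T=lambda x,y:np.array([150+x/5,145+y/5]);S=lambda x,y:np.array([195+x/5,210+(y-300)/5])
T2=lambda x,y:np.array([285+(x-400)/5,170+y/5]);S2=lambda x,y:np.array([250+(x-400)/5,110+(y-300)/5])
P=lambda n,a,b:print(n,*tri([t,s],[a,b]))
P("posttop",T2(672,153),S2(604,350)); P("tip",T2(492,131),S2(548,452)); P("knob",T2(716,170),S2(623,375));P("clampscrew",T(229,53),S(72,372))
print("base",at_z(t,T2(579,200),.013))
sp=[S(*p) for p in[(120,338),(200,352),(270,405),(315,470),(318,492),(285,500),(90,372),(135,435),(200,475)]]
tp=[T(202,200),T(198,260),T(209,140)]
th=np.linspace(0,2*np.pi,721)
def ring(p,R): 
    e=np.array([np.cos(p[3]),np.sin(p[3]),0]); return p[:3]+R*(np.cos(th)[:,None]*e+np.sin(th)[:,None]*[0,0,1])
def res(p):
    a=proj(s,ring(p,.082)); b=proj(t,ring(p,.085)[60:300])
    r=[np.min(np.linalg.norm(a-q,axis=1)) for q in sp]+[np.min(np.linalg.norm(b-q,axis=1)) for q in tp]
    e=proj(t,ring(p,.085))[:,1]
    return r+[e.max()-219.5]
f=least_squares(res,[.57,.1,.09,0],diff_step=1e-3,x_scale=[.01,.01,.01,.1])
print("hoop",f.x,np.round(f.fun,2))
# sorter corners at z=.005
print([at_z(t,T(*p),.005) for p in((82,112),(300,115))], [x for x in dir(r) if x[0]!='_'])
```

```text
posttop [ 0.50568943 -0.20591671  0.28538641] [np.float64(0.21023872163281052), np.float64(0.14549260848748985)]
tip [ 0.51755209 -0.12993223  0.259349  ] [np.float64(0.5287527418569423), np.float64(0.3847362037019999)]
knob [ 0.50020797 -0.23372592  0.24408914] [np.float64(0.24533690866822105), np.float64(0.1695753108007983)]
clampscrew [0.64889469 0.13750284 0.09069709] [np.float64(0.030058786462415173), np.float64(0.02549773812480598)]
base [ 0.50350822 -0.20366586  0.013     ]
hoop [ 0.56060581  0.13928467  0.08690492 -0.10851503] [1.47 0.14 0.81 0.27 0.95 1.19 0.4  0.62 1.6  0.22 0.13 0.5  0.82]
[array([0.63244401, 0.23312185, 0.005     ]), array([0.62889942, 0.1083178 , 0.005     ])] ['Unreachable', 'finish_job', 'get_state', 'pinch_z']
```

```bash
cat >> h.py <<'E'
from scipy.spatial.transform import Rotation as Ro
def Rt(yaw,tilt): # tool: x along hoop x (yaw), fingers down, leaning back by tilt (rad)
    return Ro.from_euler('z',yaw)*Ro.from_matrix(np.diag([1.,-1,-1]))*Ro.from_euler('y',-tilt)
def plan(G,R):  # G = grasp point target; rotate in place first, then shift in the new tool axes
    st=r.get_state(); R0=Ro.from_quat(st["eef_rot"]); p=np.array(G)+.0187*R.as_matrix()[:,2]
    print("turn deg",np.round((R0.inv()*R).as_rotvec(degrees=True),2),"shift mm",np.round(1e3*R.inv().apply(p-st["tool_pos"]),1),"tcp",np.round(p,4), "F",np.round(st["contact_force"],2),"open",round(st["opening"],3),"t",round(st["clock"],2))
E
python3 -m pendant '[[-1,[0,0,-60],[0,0,7.6]],[-1,[0,0,-60],[0,0,7.6]],[-1,[0,0,-60],[0,0,7.6]],[-1,[0,0,0],[0,-10,0]],[-1,[0,0,0],[0,-10,0]],[-1,[0,0,0],[0,-10,0]],[-1,[0,0,0],[0,0,0]]]'
python3 - <<'E'
from h import *
a=.06;e=np.array([np.cos(a),-np.sin(a),0]);G=np.array([.558,.139,.0895])+.081*np.sin(np.radians(20))*e+[0,0,.081*np.cos(np.radians(20))]
print(G);plan(G+[0,0,.16],Rt(-a,np.radians(30)));plan(G+[0,0,.06],Rt(-a,np.radians(30)))
E
```

```text
clock: 1.18
tool_pos: [0.2119, -0.588, 0.3796]
eef_rot: [0.966, -0.025, -0.259, -0.01]
contact_force: [-0.8, -0.2, -0.4]
opening: 0.997
finger_force: 0.0
[0.58565378 0.13733878 0.1656151 ]
turn deg [-0.1   0.03  0.55] shift mm [ 312.4 -746.4  -99.3] tcp [0.5763 0.1379 0.3094] F [-0.79 -0.24 -0.4 ] open 0.997 t 1.18
turn deg [-0.1   0.03  0.55] shift mm [ 362.4 -746.4  -12.7] tcp [0.5763 0.1379 0.2094] F [-0.79 -0.24 -0.4 ] open 0.997 t 1.18
```

```bash
python3 -m pendant '[[-1,[22.3,-53.3,-7.1],[0,0,0.5]],[-1,[22.3,-53.3,-7.1],[0,0,0]],[-1,[22.3,-53.3,-7.1],[0,0,0]],[-1,[22.3,-53.3,-7.1],[0,0,0]],[-1,[22.3,-53.3,-7.1],[0,0,0]],[-1,[22.3,-53.3,-7.1],[0,0,0]],[-1,[22.3,-53.3,-7.1],[0,0,0]]]' 
python3 -m pendant '[[-1,[22.3,-53.3,-7.1],[0,0,0]],[-1,[22.3,-53.3,-7.1],[0,0,0]],[-1,[22.3,-53.3,-7.1],[0,0,0]],[-1,[22.3,-53.3,-7.1],[0,0,0]],[-1,[22.3,-53.3,-7.1],[0,0,0]],[-1,[22.3,-53.3,-7.1],[0,0,0]],[-1,[22.3,-53.3,-7.1],[0,0,0]],[-1,[0,0,0],[0,0,0]]]'
python3 - <<'E'
from h import *
a=.06;G=[.5857,.1373,.1656]
plan(G+np.array([0,0,.06]),Rt(-a,np.radians(30)))
t,s=cam("top"),cam("side")
tile([crop(t,150,130,100,75,4),crop(t,150,170,80,60,5),crop(s,185,150,100,75,4),crop(s,205,200,80,60,5)],"pics/c2.png")
E
```

```text
clock: 2.05
tool_pos: [0.3915, -0.2278, 0.348]
eef_rot: [0.966, -0.035, -0.257, -0.007]
contact_force: [0.4, -0.7, 0.6]
opening: 1.002
finger_force: 0.0
clock: 3.05
tool_pos: [0.5769, 0.1367, 0.3097]
eef_rot: [0.966, -0.031, -0.258, -0.009]
contact_force: [0.1, -0.1, 0.3]
opening: 0.999
finger_force: 0.0
turn deg [-0.15 -0.04 -0.18] shift mm [49.6 -1.1 87.2] tcp [0.5764 0.1379 0.2094] F [ 0.07 -0.13  0.29] open 0.999 t 3.05
```

View pics/c2.png

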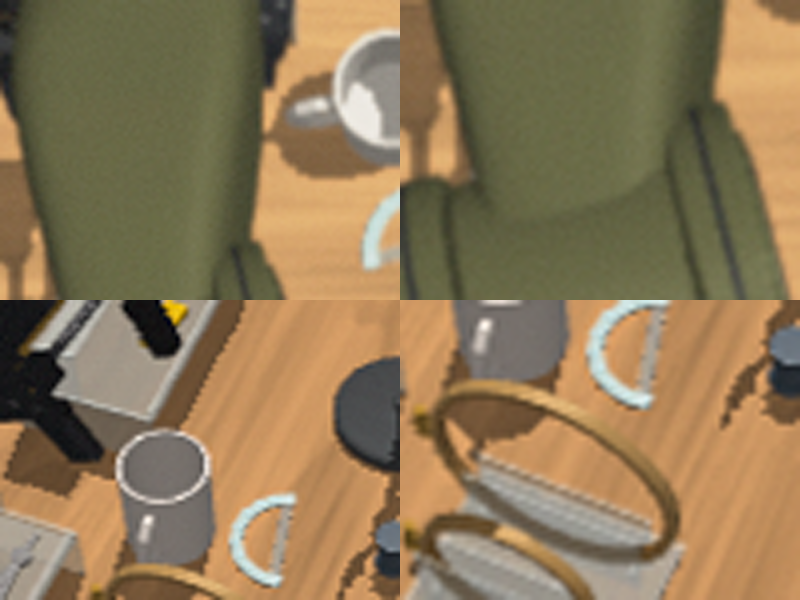

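The top view is blocked by the arm. The side view shows the fingers above the sorter and the hoop undisturbed at crop 4 (560,470). I'll lower straight onto the rim and close lightly.

```bash
python3 -m pendant '[[-1,[25,0,43],[0,0,0]],[-1,[25,-1,43],[0,0,0]],[-1,[24,0,43],[0,0,0]],[-1,[12,0,22],[0,0,0]],[-1,[13,0,22],[0,0,0]],[-1,[0,0,0],[0,0,0]]]'
python3 -m pendant '[[0.5,[0,0,0],[0,0,0]],[0.5,[0,0,0],[0,0,0]],[0.5,[0,0,0],[0,0,0]],[0.5,[0,0,0],[0,0,0]]]' 5
python3 - <<'E'
from h import *
plan([.5857,.1373,.1656],Rt(-.06,np.radians(30)))
s=cam("side")
cv2.imwrite("pics/s3.png",crop(s,185,170,110,80,7))
E
```

```text
clock: 3.9
tool_pos: [0.575, 0.13, 0.1109]
eef_rot: [0.965, -0.035, -0.26, -0.006]
contact_force: [0.0, 0.0, -0.0]
opening: 0.999
finger_force: 0.0
clock: 4.4
tool_pos: [0.576, 0.1334, 0.1115]
eef_rot: [0.965, -0.033, -0.258, -0.007]
contact_force: [-0.2, 0.2, -0.2]
opening: 0.57
finger_force: 0.0
turn deg [-0.01 -0.04 -0.49] shift mm [-18.8  -4.5 -32.9] tcp [0.5764 0.1379 0.1494] F [-0.16  0.21 -0.15] open 0.57 t 4.4
```

View pics/s3.png

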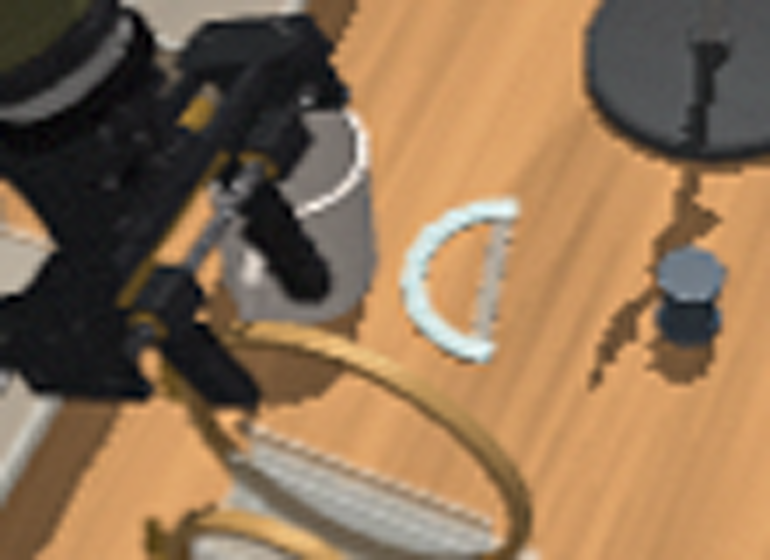

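The fingers straddle the rim (crop (235,335)), but I drove about 38 mm too deep because I counted 100 mm instead of 60. Nothing touched, so I'm backing up and then closing.

```bash
python3 -m pendant '[[0.5,[-9.4,-2.2,-16.4],[0,0,0]],[0.5,[-9.4,-2.2,-16.5],[0,0,0]],[0.5,[0,0,0],[0,0,0]],[0.5,[0,0,0],[0,0,0]]]' 5
python3 -m pendant '[[1,[0,0,0],[0,0,0]],[1,[0,0,0],[0,0,0]],[1,[0,0,0],[0,0,0]],[1,[0,0,0],[0,0,0]],[1,[0,0,0],[0,0,0]]]' 5
python3 - <<'E'
from h import *
plan([.5857,.1373,.1656],Rt(-.06,np.radians(30)))
E
```

```text
clock: 4.95
tool_pos: [0.5763, 0.1378, 0.1492]
eef_rot: [0.965, -0.033, -0.259, -0.007]
contact_force: [-0.5, -0.5, -0.1]
opening: 0.249
finger_force: 0.0
clock: 5.58
tool_pos: [0.5763, 0.1378, 0.1489]
eef_rot: [0.965, -0.033, -0.259, -0.007]
contact_force: [-0.1, -0.3, 0.9]
opening: 0.004
finger_force: 0.0
turn deg [ 0.    0.   -0.51] shift mm [-0.2 -0.1 -0.4] tcp [0.5764 0.1379 0.1494] F [-0.14 -0.33  0.94] open 0.004 t 5.58
```

Run:
```python
from h import *
t,s=cam("top"),cam("side")
st=r.get_state();R=Ro.from_quat(st["eef_rot"]).as_matrix()
for d in(0,.0187):print(proj(s,st["tool_pos"]-d*R[:,2]))
cv2.imwrite("pics/s4.png",np.hstack([crop(s,195,185,80,100,5),crop(t,150,145,80,100,5)]))
```

```text
[[228.90485166 221.15231607]]
[[225.66898682 216.95401772]]
```

View pics/s4.png

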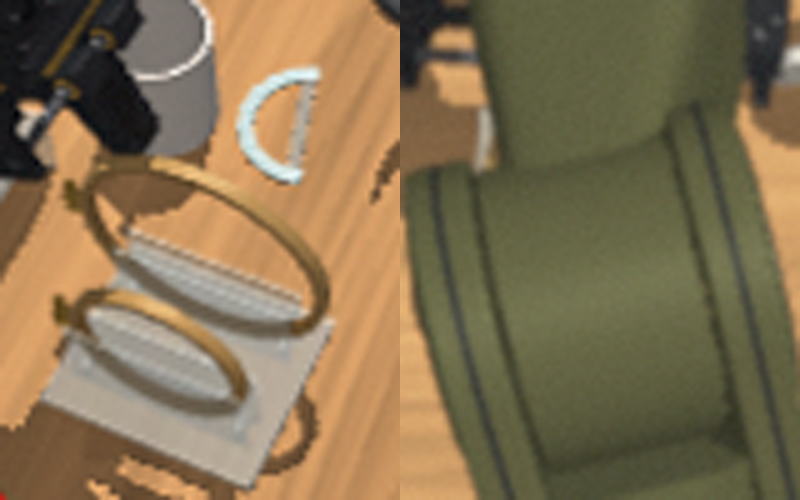

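Run:
```python
from h import *
s=cam("side")
print(proj(s,[[.5769,.1367,.3097],[.576,.1334,.1115],[.5763,.1378,.149]]), "seen 216.3,175; 223.6,218.9; 223,215")
print(proj(s,[.5857,.1373,.1656]))
# where would the seen tips put the TCP at the same z?
for uv,z in(((216.3,175),.3097),((223.6,218.9),.1115),((223,215),.149)):print(at_z(s,uv,z))
```

```text
[[224.13557917 186.33589119]
 [230.5436019  226.9229563 ]
 [228.90228408 221.15199858]] seen 216.3,175; 223.6,218.9; 223,215
[[225.62513117 216.88447542]]
[0.61340026 0.10860577 0.3097    ]
[0.60838254 0.11436096 0.1115    ]
[0.60210259 0.12410305 0.149     ]
```

Run:
```python
from h import *
t,s=cam("top"),cam("side")
P=np.array([.2069,-.5891,.2028])
for dz in(0,.03,.045):print(dz,proj(s,P+[0,0,dz]),proj(t,P+[0,0,dz]))
i=cv2.imread("pics/side0.png")[60:180,580:680]; j=cv2.imread("pics/top0.png")[480:600,700:800]
cv2.imwrite("pics/i5.png",cv2.resize(np.hstack([i,j]),(800,480),interpolation=cv2.INTER_CUBIC))
```

```text
0 [[393.76007791  95.51171887]] [[504.6924427  330.80893124]]
0.03 [[395.81816167  89.06637989]] [[512.11385218 333.48531229]]
0.045 [[396.86660738  85.77011387]] [[515.99457805 334.88502415]]
```

View pics/i5.png

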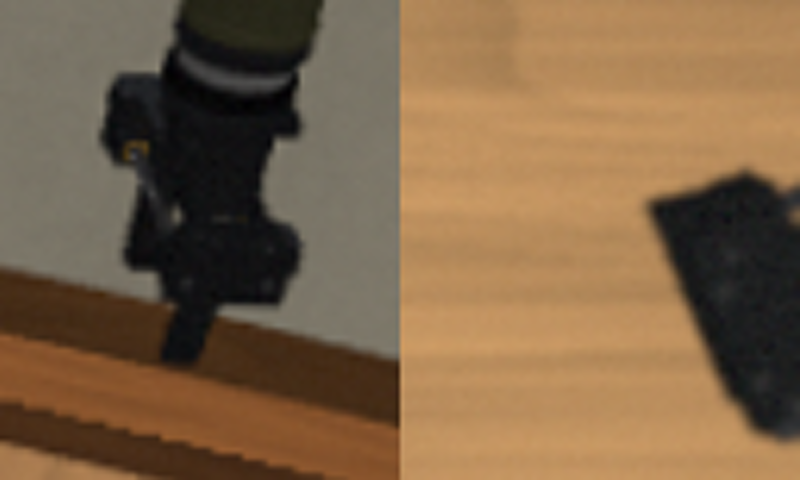

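The seen fingertips lie about 32 mm short of the reported TCP along the tool axis, in the start view (397,88 seen against 394,95.5 expected) and in the closed view too. That explains the miss, so I'll open, advance 32 mm along the tool and close again.

```bash
python3 -m pendant '[[0,[0,0,0],[0,0,0]],[0,[0,0,0],[0,0,0]],[0,[0,0,0],[0,0,0]],[0,[0,0,10],[0,0,0]],[0,[0,0,11],[0,0,0]],[0,[0,0,11],[0,0,0]],[0,[0,0,0],[0,0,0]]]' 5
python3 -m pendant '[[1,[0,0,0],[0,0,0]],[1,[0,0,0],[0,0,0]],[1,[0,0,0],[0,0,0]],[1,[0,0,0],[0,0,0]],[1,[0,0,0],[0,0,0]],[1,[0,0,0],[0,0,0]]]' 5
python3 - <<'E'
from h import *
s=cam("side")
cv2.imwrite("pics/s6.png",crop(s,195,185,80,60,7))
E
```

```text
clock: 6.7
tool_pos: [0.559, 0.1387, 0.1205]
eef_rot: [0.965, -0.033, -0.26, -0.006]
contact_force: [-0.5, -0.7, 1.0]
opening: 0.498
finger_force: 0.0
clock: 7.45
tool_pos: [0.5604, 0.1388, 0.1214]
eef_rot: [0.965, -0.033, -0.259, -0.007]
contact_force: [0.7, -0.0, 1.2]
opening: 0.113
finger_force: 5.0
```

View pics/s6.png

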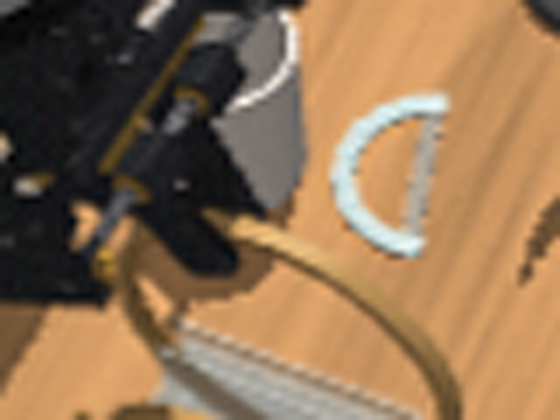

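Gripped: opening 0.113 is 10 mm, with the far-side rim between the pads. Now a firm grip and a straight lift.

```bash
python3 -m pendant '[[1,[0,0,0],[0,0,0]],[1,[0,0,0],[0,0,0]],[1,[-5,0,-8.7],[0,0,0]],[1,[-10,0,-17.3],[0,0,0]],[1,[-15,0,-26],[0,0,0]],[1,[-15,0,-26],[0,0,0]],[1,[-20,0,-34.6],[0,0,0]],[1,[0,0,0],[0,0,0]]]' 50
python3 - <<'E'
from h import *
s=open("h.py").read().replace("+.0187*R","+.0507*R"); open("h.py","w").write(s)
E
python3 - <<'E'
from h import *
d=np.array([.165,.986,0]);e=np.array([.986,-.165,0]);seat=np.array([.5155,-.1423,0])
plan(seat+.0277*e+[0,0,.295],Rt(-.166,np.radians(30)))
E
```

```text
clock: 8.5
tool_pos: [0.5624, 0.1397, 0.2555]
eef_rot: [0.966, -0.033, -0.255, -0.008]
contact_force: [-0.9, 0.7, -0.9]
opening: 0.104
finger_force: 50.0
turn deg [ 2.9  -0.47  4.81] shift mm [  4.5 285.9   2.5] tcp [ 0.5178 -0.1427  0.2511] F [-0.93  0.68 -0.93] open 0.104 t 8.5
```

```bash
python3 -m pendant '[[1,[0,0,0],[1.45,-0.2,2.4]],[1,[0,0,0],[1.45,-0.2,2.4]],[1,[1,45,1],[0,0,0]],[1,[1,50,0],[0,0,0]],[1,[1,50,1],[0,0,0]],[1,[1,50,0],[0,0,0]],[1,[0,50,0],[0,0,0]],[1,[0,20,0],[0,0,0]]]'
python3 -m pendant '[[1,[0,20,0],[0,0,0]],[1,[0,0,0],[0,0,0]],[1,[0,0,0],[0,0,0]],[1,[0,0,0],[0,0,0]]]'
python3 - <<'E'
from h import *
d=np.array([.165,.986,0]);e=np.array([.986,-.165,0]);seat=np.array([.5155,-.1423,0])
plan(seat+.0277*e+[0,0,.295],Rt(-.166,np.radians(30)))
t,s=cam("top"),cam("side")
cv2.imwrite("pics/c7.png",np.hstack([crop(s,250,100,50,75,8),crop(t,285,165,50,75,8)]))
st=r.get_state();R=Ro.from_quat(st["eef_rot"]).as_matrix();g=st["tool_pos"]-.0507*R[:,2]
print("rim top now",g-.0277*e+[0,0,.005],proj(s,g-.0277*e+[0,0,.005]),proj(t,g-.0277*e+[0,0,.005]))
E
```

```text
clock: 9.5
tool_pos: [0.5175, -0.1267, 0.2477]
eef_rot: [0.961, -0.084, -0.262, -0.02]
contact_force: [-0.2, -0.7, -0.5]
opening: 0.104
finger_force: 50.0
clock: 10.0
tool_pos: [0.5162, -0.1405, 0.2483]
eef_rot: [0.962, -0.079, -0.261, -0.021]
contact_force: [0.1, 0.4, -0.8]
opening: 0.103
finger_force: 50.0
turn deg [0.16 0.37 0.09] shift mm [ 0.3  1.9 -3.4] tcp [ 0.5178 -0.1427  0.2511] F [ 0.11  0.37 -0.8 ] open 0.103 t 10.0
rim top now [ 0.51406583 -0.14058926  0.2971084 ] [[281.8589738  129.33626446]] [[310.25517445 196.51612496]]
```

View pics/c7.png

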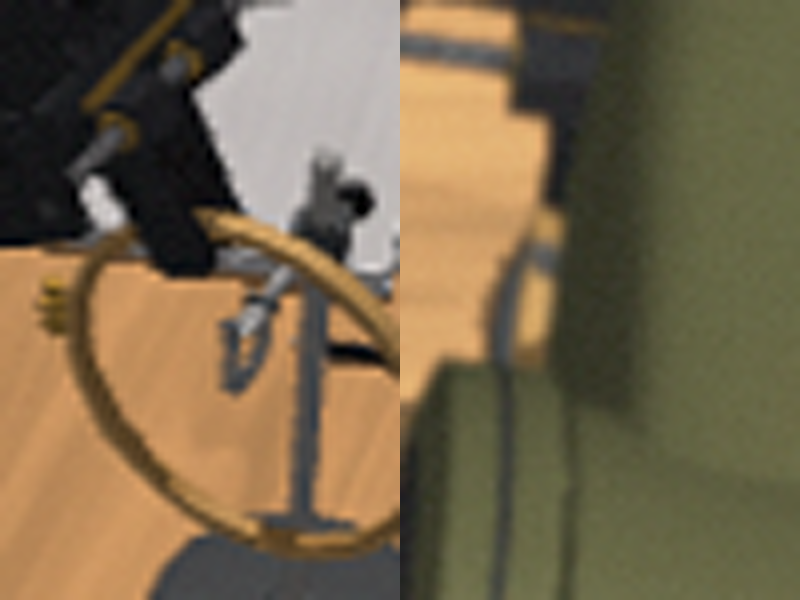

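Run:
```python
from h import *
t,s=cam("top"),cam("side")
d=np.array([.165,.986,0]);e=np.array([.986,-.165,0]);post=np.array([.505,-.2045,0])
for zb in(.215,.225,.235):
  for n,x,z in(("bot",.064,-.0035),("tip",.078,.041),("shank_lo",.048,.004),("shank28",.048,.028),("shank41",.048,.041),("gate_end",.07,.028)):
    print(zb,n,np.round((proj(s,post+x*d+[0,0,zb+z])[0]-[250,100])*8))
```

```text
0.215 bot [244. 392.]
0.215 tip [231. 333.]
0.215 shank_lo [264. 355.]
0.215 shank28 [266. 312.]
0.215 shank41 [267. 288.]
0.215 gate_end [239. 345.]
0.225 bot [245. 375.]
0.225 tip [232. 314.]
0.225 shank_lo [265. 337.]
0.225 shank28 [267. 293.]
0.225 shank41 [269. 269.]
0.225 gate_end [240. 326.]
0.235 bot [246. 357.]
0.235 tip [232. 295.]
0.235 shank_lo [266. 319.]
0.235 shank28 [268. 275.]
0.235 shank41 [270. 250.]
0.235 gate_end [241. 307.]
```

The side view shows the rim top at crop (255,237), exactly where projected. The hook's U has its bottom at (237,390) and tip at (228,320), so its bottom is near z = 0.218. I'll lower to just above the gate and feel.

```bash
cat > m.py <<'E'
from h import *
d=np.array([.165,.986,0]);e=np.array([.986,-.165,0]);post=np.array([.505,-.2045,0])
st=r.get_state();R=Ro.from_quat(st["eef_rot"]).as_matrix();g=st["tool_pos"]-.0507*R[:,2]-.0277*e+[0,0,.005]-post
f=st["contact_force"];print("rim d,e,z mm",np.round([g@d*1e3,g@e*1e3,g[2]*1e3],1),"F d,e,z",np.round([f@d,f@e,f[2]],2),"t",round(st["clock"],2),"open",round(st["opening"],3),"M",np.round(st["moment"],2))
E
python3 -m pendant '[[1,[5,0,8.7],[0,0,0]],[1,[5,0,8.7],[0,0,0]],[1,[5,0,8.7],[0,0,0]],[1,[0,0,0],[0,0,0]]]'; python3 m.py
python3 -m pendant '[[1,[2.5,0,4.3],[0,0,0]],[1,[1.5,0,2.6],[0,0,0]],[1,[0,0,0],[0,0,0]],[1,[0,0,0],[0,0,0]]]'; python3 m.py
```

```text
clock: 10.7
tool_pos: [0.5148, -0.1421, 0.2172]
eef_rot: [0.961, -0.08, -0.262, -0.02]
contact_force: [0.4, -0.5, -0.9]
opening: 0.105
finger_force: 50.0
rim d,e,z mm [ 63.2  -2.6 265.9] F d,e,z [-0.42  0.48 -0.9 ] t 10.7 open 0.105 M [ 0.02 -0.57 -0.01]
clock: 11.2
tool_pos: [0.5156, -0.1423, 0.2104]
eef_rot: [0.962, -0.08, -0.261, -0.02]
contact_force: [0.2, 0.7, -1.4]
opening: 0.102
finger_force: 50.0
rim d,e,z mm [ 63.2  -1.9 259.2] F d,e,z [ 0.74  0.05 -1.44] t 11.2 open 0.102 M [ 0.   -0.58  0.01]
```

```bash
python3 -m pendant '[[1,[1.5,0,2.6],[0,0,0]],[1,[1,0,1.7],[0,0,0]],[1,[0,0,0],[0,0,0]],[1,[0,0,0],[0,0,0]]]'; python3 m.py
python3 -m pendant '[[1,[0,-2,0],[0,0,0]],[1,[0,-1.5,0],[0,0,0]],[1,[0,0,0],[0,0,0]],[1,[0,0,0],[0,0,0]]]'; python3 m.py
```

```text
clock: 11.7
tool_pos: [0.5155, -0.1423, 0.2057]
eef_rot: [0.962, -0.08, -0.261, -0.02]
contact_force: [1.0, 0.0, 3.1]
opening: 0.1
finger_force: 50.0
rim d,e,z mm [ 63.2  -2.  254.5] F d,e,z [0.16 0.94 3.11] t 11.7 open 0.1 M [ 0.07 -0.06 -0.03]
clock: 12.2
tool_pos: [0.5159, -0.1389, 0.2053]
eef_rot: [0.962, -0.08, -0.261, -0.02]
contact_force: [0.3, -1.7, 3.7]
opening: 0.102
finger_force: 50.0
rim d,e,z mm [ 66.6  -2.1 254. ] F d,e,z [-1.59  0.58  3.71] t 12.2 open 0.102 M [-0.26 -0.05  0.26]
```

```bash
python3 -m pendant '[[1,[-0.5,-1.5,-0.9],[0,0,0]],[1,[0,-1,0],[0,0,0]],[1,[0,0,0],[0,0,0]],[1,[0,0,0],[0,0,0]]]'; python3 m.py
python3 -m pendant '[[1,[0,-2,0],[0,0,0]],[1,[0,0,0],[0,0,0]],[1,[0,0,0],[0,0,0]]]'; python3 m.py
```

```text
clock: 12.7
tool_pos: [0.5161, -0.1383, 0.206]
eef_rot: [0.962, -0.081, -0.261, -0.019]
contact_force: [-0.7, -6.2, 1.0]
opening: 0.104
finger_force: 50.0
rim d,e,z mm [ 67.4  -2.  254.7] F d,e,z [-6.2   0.36  1.02] t 12.7 open 0.104 M [-1.05 -0.23  0.76]
clock: 13.08
tool_pos: [0.5162, -0.138, 0.206]
eef_rot: [0.962, -0.081, -0.261, -0.018]
contact_force: [-0.8, -8.7, -0.0]
opening: 0.1
finger_force: 50.0
rim d,e,z mm [ 67.7  -2.  254.7] F d,e,z [-8.68  0.62 -0.01] t 13.07 open 0.1 M [-1.49 -0.19  1.13]
```

Vertical contact at rim z = 0.2555 is the gate, giving a bottom near 0.2235. Lateral contact at d = 66.3 mm is the tip. I'll back off to about 62 mm and press through.

```bash
python3 -m pendant '[[1,[0,2,0],[0,0,0]],[1,[0,2,0],[0,0,0]],[1,[0,2,0],[0,0,0]],[1,[0,0,0],[0,0,0]],[1,[0,0,0],[0,0,0]]]'; python3 m.py
```

```text
clock: 13.7
tool_pos: [0.5161, -0.1393, 0.2062]
eef_rot: [0.962, -0.08, -0.261, -0.021]
contact_force: [0.8, 0.4, -0.4]
opening: 0.103
finger_force: 50.0
rim d,e,z mm [ 66.2  -1.9 254.9] F d,e,z [ 0.57  0.75 -0.43] t 13.7 open 0.103 M [-0.04 -0.51 -0.07]
```

```bash
python3 -m pendant '[[1,[0,2,0],[0,0,0]],[1,[0,1.7,0],[0,0,0]],[1,[1,0,1.7],[0,0,0]],[1,[1,0,1.7],[0,0,0]],[1,[0,0,0],[0,0,0]]]'; python3 m.py
python3 -m pendant '[[1,[1,0,1.7],[0,0,0]],[1,[0.5,0,0.9],[0,0,0]],[1,[0,0,0],[0,0,0]]]'; python3 m.py
```

```text
clock: 14.32
tool_pos: [0.5152, -0.1441, 0.2036]
eef_rot: [0.962, -0.08, -0.261, -0.02]
contact_force: [-0.2, 0.4, 8.0]
opening: 0.1
finger_force: 50.0
rim d,e,z mm [ 61.4  -1.9 252.4] F d,e,z [ 0.4  -0.25  8.03] t 14.32 open 0.1 M [0.09 0.37 0.04]
clock: 14.7
tool_pos: [0.5153, -0.1439, 0.2011]
eef_rot: [0.962, -0.08, -0.261, -0.02]
contact_force: [0.8, 0.2, 9.7]
opening: 0.103
finger_force: 50.0
rim d,e,z mm [ 61.6  -1.9 249.8] F d,e,z [0.33 0.73 9.68] t 14.7 open 0.103 M [ 0.22  0.62 -0.04]
```

```bash
python3 -m pendant '[[1,[0,-1.2,0],[0,0,0]],[1,[1,0,1.7],[0,0,0]],[1,[0.5,0,0.9],[0,0,0]],[1,[0,0,0],[0,0,0]]]'; python3 m.py
python3 -m pendant '[[1,[1,0,1.7],[0,0,0]],[1,[0.5,0,0.9],[0,0,0]],[1,[0,0,0],[0,0,0]]]'; python3 m.py
```

```text
clock: 15.2
tool_pos: [0.5156, -0.1417, 0.1974]
eef_rot: [0.962, -0.08, -0.261, -0.021]
contact_force: [0.6, 1.3, 6.7]
opening: 0.103
finger_force: 50.0
rim d,e,z mm [ 63.7  -2.  246.1] F d,e,z [1.4  0.39 6.74] t 15.2 open 0.103 M [ 0.38  0.19 -0.29]
clock: 15.58
tool_pos: [0.5156, -0.1415, 0.194]
eef_rot: [0.962, -0.08, -0.261, -0.021]
contact_force: [0.5, 2.9, 4.3]
opening: 0.103
finger_force: 50.0
rim d,e,z mm [ 63.9  -2.  242.7] F d,e,z [2.91 0.07 4.35] t 15.57 open 0.103 M [ 0.52 -0.01 -0.36]
```

```bash
python3 -m pendant '[[1,[1,0,1.7],[0,0,0]],[1,[1,0,1.7],[0,0,0]],[1,[0,0,0],[0,0,0]]]'; python3 m.py
python3 -m pendant '[[1,[1,0,1.7],[0,0,0]],[1,[1,0,1.7],[0,0,0]],[1,[0,0,0],[0,0,0]]]'; python3 m.py
```

```text
clock: 15.95
tool_pos: [0.5155, -0.1423, 0.1892]
eef_rot: [0.962, -0.08, -0.261, -0.021]
contact_force: [0.5, 3.5, 2.0]
opening: 0.103
finger_force: 50.0
rim d,e,z mm [ 63.2  -2.  237.9] F d,e,z [ 3.49 -0.06  2.05] t 15.95 open 0.103 M [ 0.54 -0.28 -0.44]
clock: 16.32
tool_pos: [0.5154, -0.1425, 0.185]
eef_rot: [0.962, -0.08, -0.261, -0.021]
contact_force: [0.4, 4.4, 0.7]
opening: 0.104
finger_force: 50.0
rim d,e,z mm [ 63.   -2.  233.7] F d,e,z [ 4.39 -0.33  0.75] t 16.32 open 0.104 M [ 0.65 -0.56 -0.48]
```

```bash
python3 -m pendant '[[1,[1,-0.5,1.7],[0,0,0]],[1,[1,-0.5,1.7],[0,0,0]],[1,[0,0,0],[0,0,0]]]'; python3 m.py
python3 -m pendant '[[1,[1,0,1.7],[0,0,0]],[1,[0.5,0,0.9],[0,0,0]],[1,[0,0,0],[0,0,0]]]'; python3 m.py
```

```text
clock: 16.7
tool_pos: [0.5155, -0.1416, 0.1813]
eef_rot: [0.962, -0.08, -0.261, -0.02]
contact_force: [0.9, 2.8, 0.9]
opening: 0.102
finger_force: 50.0
rim d,e,z mm [ 63.8  -2.  230. ] F d,e,z [2.91 0.4  0.87] t 16.7 open 0.102 M [ 0.57 -0.53 -0.58]
clock: 17.08
tool_pos: [0.5151, -0.1434, 0.1782]
eef_rot: [0.962, -0.081, -0.261, -0.019]
contact_force: [-0.2, 0.3, -0.2]
opening: 0.102
finger_force: 50.0
rim d,e,z mm [ 62.1  -2.2 227. ] F d,e,z [ 0.28 -0.2  -0.23] t 17.07 open 0.102 M [-0.14 -0.58 -0.07]
```

The lateral gate force vanished at rim z = 0.227, so the gate has snapped. Next I'll feel for the bottom.

```bash
python3 -m pendant '[[1,[0.5,0,0.9],[0,0,0]],[1,[0.5,0,0.9],[0,0,0]],[1,[0,0,0],[0,0,0]]]'; python3 m.py
python3 -m pendant '[[1,[0.5,0,0.9],[0,0,0]],[1,[0,0,0],[0,0,0]],[1,[0,0,0],[0,0,0]]]'; python3 m.py
```

```text
clock: 17.45
tool_pos: [0.5153, -0.1429, 0.1771]
eef_rot: [0.962, -0.08, -0.261, -0.02]
contact_force: [0.1, -2.3, 4.8]
opening: 0.107
finger_force: 50.0
rim d,e,z mm [ 62.7  -2.1 225.9] F d,e,z [-2.3   0.44  4.84] t 17.45 open 0.107 M [-0.31  0.15  0.31]
clock: 17.82
tool_pos: [0.5152, -0.1428, 0.1767]
eef_rot: [0.962, -0.081, -0.261, -0.02]
contact_force: [0.2, -2.5, 8.7]
opening: 0.102
finger_force: 50.0
rim d,e,z mm [ 62.7  -2.1 225.4] F d,e,z [-2.47  0.61  8.71] t 17.82 open 0.102 M [-0.32  0.57  0.31]
```

```bash
python3 -m pendant '[[1,[-0.5,0.5,-0.9],[0,0,0]],[1,[-0.5,0.5,-0.9],[0,0,0]],[1,[0,0,0],[0,0,0]],[1,[0,0,0],[0,0,0]]]'; python3 m.py
```

```text
clock: 18.32
tool_pos: [0.5153, -0.1429, 0.1774]
eef_rot: [0.962, -0.08, -0.261, -0.02]
contact_force: [0.1, -1.7, 3.3]
opening: 0.095
finger_force: 50.0
rim d,e,z mm [ 62.6  -2.1 226.1] F d,e,z [-1.65  0.41  3.28] t 18.32 open 0.095 M [-0.23 -0.13  0.15]
```

```bash
python3 -m pendant '[[1,[0,0,0],[0,0,0]],[1,[0,0,0],[0,0,0]],[1,[0,0,0],[0,0,0]]]' 5; python3 m.py
```

```text
clock: 18.7
tool_pos: [0.5154, -0.1427, 0.1773]
eef_rot: [0.962, -0.08, -0.261, -0.02]
contact_force: [0.5, -1.3, 0.8]
opening: 0.112
finger_force: 5.0
rim d,e,z mm [ 62.8  -2.  226.1] F d,e,z [-1.19  0.7   0.8 ] t 18.7 open 0.112 M [-0.17 -0.42  0.07]
```

Grip relaxed and the forces are near zero. I'll open slowly, then check before withdrawing.

```bash
python3 -m pendant '[[0.7,[0,0,0],[0,0,0]],[0.6,[0,0,0],[0,0,0]],[0.5,[0,0,0],[0,0,0]],[0.3,[0,0,0],[0,0,0]],[0.3,[0,0,0],[0,0,0]],[0.3,[0,0,0],[0,0,0]],[0.3,[0,0,0],[0,0,0]],[0.3,[0,0,0],[0,0,0]]]'; python3 m.py
python3 -m pendant '[[0.3,[0,0,-5],[0,0,0]],[0.3,[0,0,-10],[0,0,0]],[0.3,[0,0,-10],[0,0,0]],[0.3,[0,0,-15],[0,0,0]],[0.3,[0,0,0],[0,0,0]]]'; python3 m.py
```

```text
clock: 19.7
tool_pos: [0.5153, -0.1428, 0.1775]
eef_rot: [0.962, -0.08, -0.261, -0.02]
contact_force: [0.4, 0.6, 0.1]
opening: 0.35
finger_force: 0.0
rim d,e,z mm [ 62.6  -2.  226.3] F d,e,z [0.71 0.32 0.09] t 19.7 open 0.35 M [-0.03 -0.44 -0.01]
clock: 20.32
tool_pos: [0.5366, -0.1462, 0.2129]
eef_rot: [0.962, -0.08, -0.26, -0.02]
contact_force: [-0.2, -0.3, 0.3]
opening: 0.35
finger_force: 0.0
rim d,e,z mm [ 62.8  19.4 261.8] F d,e,z [-0.3  -0.12  0.32] t 20.32 open 0.35 M [-0.05 -0.44  0.01]
```

```bash
python3 -m pendant '[[0.3,[0,0,-30],[0,0,0]],[0.3,[0,0,-50],[0,0,0]],[0.3,[0,0,-50],[0,0,0]],[0.3,[0,-40,-20],[0,0,0]],[0.3,[0,-50,0],[0,0,0]],[0.3,[0,-50,0],[0,0,0]],[0.3,[0,-50,0],[0,0,0]],[0.3,[0,-50,0],[0,0,0]]]'; for i in 1 2 3; do python3 -m pendant '[[0.3,[0,0,0],[0,0,0]],[0.3,[0,0,0],[0,0,0]],[0.3,[0,0,0],[0,0,0]],[0.3,[0,0,0],[0,0,0]],[0.3,[0,0,0],[0,0,0]],[0.3,[0,0,0],[0,0,0]],[0.3,[0,0,0],[0,0,0]],[0.3,[0,0,0],[0,0,0]]]' >/dev/null; done
python3 - <<'E'
from h import *
s=cam("side"); 
t=cam("top")
cv2.imwrite("pics/f.png",np.hstack([crop(s,250,100,50,75,8),crop(t,280,165,50,75,8)]))
for k in range(8): n=cam("side"); print(k,np.abs(n[0][100:200,240:330].astype(int)-s[0][100:200,240:330]).max(),end=" ")
E
```

```text
clock: 21.32
tool_pos: [0.6445, 0.0801, 0.3367]
eef_rot: [0.962, -0.081, -0.259, -0.021]
contact_force: [0.2, -0.3, 0.3]
opening: 0.349
finger_force: 0.0
0 13 1 15 2 11 3 12 4 10 5 10 6 12 7 11
```

View pics/f.png

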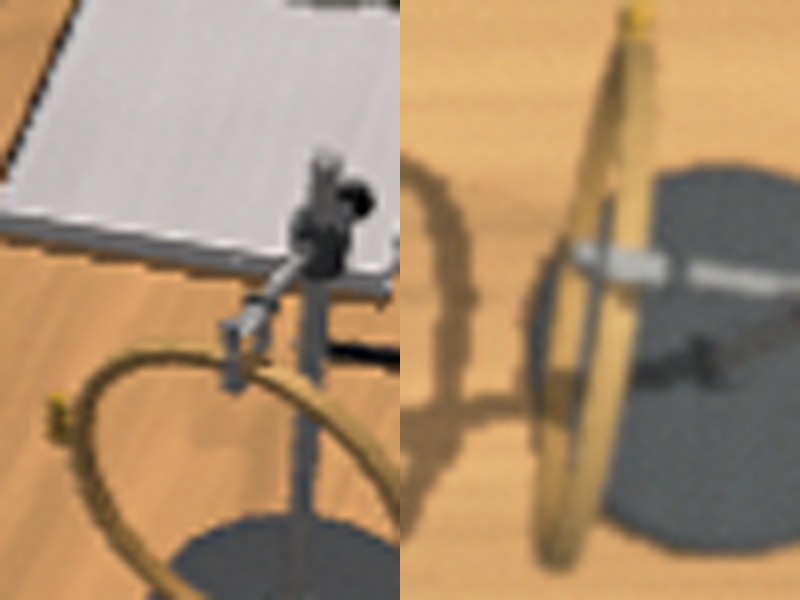

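The hoop hangs in the bottom of the U (side crop (240,372)). The gate lies level across it (top crop (625,262)), the collar hasn't moved, and the images show no motion. Handing in.

```bash
python3 -c "
from plant import r
print(r.finish_job())"
```

```text
the job is handed in; nothing more can be done
None
```

The larger bamboo hoop hangs still in the bottom of the hook with the gate shut above it. The highest reading while pressing was about 10 N, and I've handed the job in.

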